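Put the vice jaw cover away in the push-latch drawer

TASK

Welding is about to start, so put the loose plastic vice jaw cover away from the spatter in the push-latch drawer: press the front of the closed drawer in gently until you feel it come to its hard stop, then take the hand straight back at once so that the drawer springs out freely by itself. Draw the drawer out far enough to lay the cover flat in its tray and let go of it, then push the drawer in again, without ramming it, until you feel the stop, so that the latch catches and it stays shut when you let go. Leave the other things where they are.

Things in the scene. Friction and masses are not known exactly. Their poses are not given: they have to be found in the camera images.
- bench_drawer: grey sheet-steel one-drawer bench unit, fixed to the table; carcase 182 deep (x) x 216 wide (y) x 58 mm high. Origin: on the table under the middle of the carcase mouth; x points into the unit (away from the robot), y left, z up. The carcase spans x = 0 to 0.182; the drawer slides out of its mouth to -x. A 26 mm high yellow packet lies on its top, to the rear.
- drawer (a joint): how far the drawer is out (along the unit's -x), m: 0 latched shut, below 0 pressed in, 0.06 where its spring leaves it, 0.115 fully out (end stop). The spring pushes with 6 N up to 0.06, damped: free it moves at about 0.08 m/s, pushing it in takes about 9 N at 0.03 m/s, 12 N at 0.06 m/s. Past 0.06 it runs loose (friction 1 N). The drawer feels like about 1.3 kg.
- drawer_front (a point): centre of the outer face of the drawer's plain front, axes as the unit; moves with it. Front 216 wide, 66 high, 10 mm thick, centre 39 mm above the table, 36 mm ahead of the mouth when latched. Push-push latch: pressed from shut it meets a hard stop 9 to 23 mm in (unknown depth); reaching it releases. Closing: hard stop 4 to 19 mm past shut; reach it, let go and it catches.
- tray_floor (a point): centre of the tray floor in the drawer, 70 mm behind the front's outer face, 11 mm above the table; axes as the unit, moves with the drawer. The open-topped tray is 120 (x) by 190 mm (y) inside; side and back walls stand 31 mm above its floor, the front 60 mm. With the drawer fully out the tray lies wholly clear of the carcase.
- jaw_cover: blue moulded plastic vice jaw cover, a bar 40 (x) x 150 (y) x 30 mm high (z), about 0.09 kg, lying on the table. Only the lowest 8 mm of its two long sides are both upright (its +x side slopes above that): grip low. Origin: centre of its underside; y along its length, z up. It fits in the tray only with its length along the drawer's width.
- rods: yellow packet of filler rods, 170 x 90 x 26 mm, lying on the drawer unit; origin at the centre of its underside; leave alone
- magnet: red welding-square magnet standing on edge, 22 x 130 x 137 mm, origin at the centre of its underside; leave alone
- tape: grey tape measure, 35 x 80 x 64 mm, at the left, origin at the centre of its underside; leave alone
Things that resemble listed ones, but are neither listed nor needed, are in the scene too. What is shaped like the jaw_cover but purple is not meant.

How it is judged:
On the way, in this order (a step that is already met when the one before it is completed fails the run):
1. the drawer has sprung out by itself and stands open with the hand off it (value of joint drawer above 0.05 m and contact force between each of the fingers, the arm and bench_drawer below 0.3 N), for 0.3 s.
2. the jaw cover lies flat in the tray of the open drawer, let go (x of jaw_cover in the frame of tray_floor between -0.045 and 0.045 m and y of jaw_cover in the frame of tray_floor between -0.04 and 0.04 m and z of jaw_cover in the frame of tray_floor between -0.006 and 0.008 m and angle between jaw_cover's own z axis and vertical below 0.15 rad and value of joint drawer above 0.05 m and contact force between the fingers and jaw_cover below 0.2 N), for 0.2 s.
At the end, for the whole second after the job is handed in: The drawer is shut and held by its latch (within 4 mm of the latched position, untouched), with the jaw cover lying flat (within 0.15 rad) on the tray floor inside it, released and at rest (x of jaw_cover in the frame of tray_floor between -0.045 and 0.045 m and y of jaw_cover in the frame of tray_floor between -0.04 and 0.04 m and z of jaw_cover in the frame of tray_floor between -0.006 and 0.008 m and angle between jaw_cover's own z axis and vertical below 0.15 rad and value of joint drawer between -0.004 and 0.004 m and linear speed of jaw_cover below 0.02 m/s and contact force between the fingers and bench_drawer below 0.2 N and contact force between the fingers and jaw_cover below 0.2 N).
It fails at once if the hand holds back or pushes back the drawer while it springs out (25 to 45 mm open, before the cover is in it) (value of joint drawer between 0.025 and 0.045 m and contact force between the fingers and bench_drawer above 1 N and horizontal distance between jaw_cover and tray_floor above 0.1 m).
It fails at once if the drawer unit is rammed (over 30 N while it is less than 30 mm open) (contact force between any of the fingers, the arm and bench_drawer above 30 N and value of joint drawer below 0.03 m).
It fails at once if another thing is moved by more than 30 mm (distance of any of rods, magnet, tape from where it was at the start of the episode above 0.03 m).
It fails at once if the standing magnet is tipped over (angle between magnet's own z axis and vertical above 0.4 rad).
It also fails if it takes over 72 s, if anything falls off the work surface, if the arm or the gripper's body presses on something with over 40 N, if the wrist force passes 120 N, or if a joint passes its speed limit or range.

ROBOT

A 6-joint arm with a two-finger parallel gripper is mounted at the origin on a cart in front of the work surface, level with it; the furniture and walls round the work are solid. World frame = base frame: x ahead of the robot, y to its left, z up, the work surface at z = 0. Lengths are in m, angles in rad, forces in N, time in s.
With the tool pointing down it reaches from about 0.35 to 0.8 m from the base axis. Payload 7.3 kg.
Tool frame: the origin (TCP) lies between the finger pads; the fingertips stand 25 mm ahead of it and the grasp point (between the pads) lies 6 mm ahead of it (r.tip_extent is the distance from the TCP to the fingertips, in m); z points along the fingers, y is the line along which they close (so a half turn about z gives the same grasp; the last joint's range is limited). The gripper opens to 85 mm and grips with 20 to 120 N. Pads are 22 mm wide; open, the fingers measure 114 mm over their backs; the gripper's body (76 mm by 85 mm) begins 54 mm behind the grasp point. The pads swing forward as they close: fully open they stand 13 mm farther back than shut.
Start: joints at [1.098, 0.342, 1.524, -0, 1.275, -0.146], TCP at [0.169, 0.497, 0.256] pointing down, gripper open.
Joint ranges: [-2.53, 2.53], [-0.77, 2.02], [0.04, 2.7], [-1, 4.14], [0.28, 2.66], [-3.11, 3.11]. Speed limits (rad/s): [2.57, 2.57, 3.14, 3.14, 3.14, 3.14].

INTERFACE

Orientations are given as a unit quaternion [x, y, z, w].
In Python, from workcell import r, command_gripper, optics gives the robot as it stands. The module is installed in compiled form; this text tells all that it offers. Calls block until the motion is done:
- r.reach(position, orientation): joint-space move of the TCP to a pose.
- r.move_straight(position, orientation=None, speed=0.15, max_force=None): straight line of the TCP; orientation=None keeps the orientation; speed is the mean speed in m/s. With max_force (N) it stops when the force on the tool has changed by that much, and returns True; else False.
- r.movej(angles): joint-space move.
- command_gripper(opening, force=None): finger opening in m; force is the grip in N (None keeps the last); returns when the fingers have stopped.
- r.hold(seconds).
- r.solve_ik(position, orientation): joint angles nearest the present ones, or None.
- r.read_state(): the state.
- optics.get_image(name): name is "scene" or "side" or "wrist"; returns (picture, depth): 400x640x3 uint8, red, green, blue; 400x640 float32, m along the optical axis (not along the pixel's ray), 0 where there is no reading.
- optics.camera_model(name): a dict with "K" (3x3 intrinsics, pixels), "k1" (the pictures are not rectified: a ray, as slopes to the right and down, at radius r is drawn at 1 + k1 r^2 times it, then the intrinsics apply), "R" (3x3) and "t" (3): a world point X has camera coordinates R X + t; the wrist camera has in their place "tool_from_camera" (4x4, takes a point from camera to tool coordinates, whose origin is the TCP and whose axes are the flange's). Camera axes: x right, y down, z forward; pixel columns grow to the right and rows downward; lengths in m; the calibration is good to about 2 mm. A picture is of the moment at which its call begins: read the wrist's pose just before it. camera_model takes no time and is no camera call.
A pose or a line that the arm cannot do raises r.PlanningError and nothing moves.
- r.finish_job(): hands the job in; it is judged then, once.
The state is a dict: "time_s": time; "joint_positions": joint angles; "dq": joint speeds; "tau": joint torques, N m; "eef_pos": TCP position; "eef_rot": TCP orientation; "contact_force": force on the tool from outside, world axes, zero at the start; "torque": the same for the moment, N m; "grip_width": finger opening in m; "grip_force": force on a finger pad.
Only numpy, scipy, OpenCV 4.12 (cv2) and the standard library are available. Lean on these libraries where they do the work, as an engineer would, in place of code of your own. Each camera call takes 0.05 s, during which the arm holds its last target. There are 200 camera calls.

## Working session

There is one attempt and no reset: what is moved stays moved. The work goes in short steps, each a Python script; the robot and the scene stay as the last script left them, time stands still between calls to the robot, and variables do not carry over. Pictures are saved under pics/ and viewed, at most 10 in all, crops included, and the job is handed in when it is done.

```bash
mkdir -p pics; cat > h.py <<'E'
import numpy as np, cv2
from workcell import r, command_gripper, optics
from scipy.spatial.transform import Rotation as R
def cloud(name):
    s=r.read_state(); im,d=optics.get_image(name); m=optics.camera_model(name)
    K=np.array(m["K"],float); k1=m["k1"]
    v,u=np.mgrid[0:d.shape[0],0:d.shape[1]].astype(np.float64)
    pts=np.stack([u,v],-1).reshape(-1,1,2)
    n=cv2.undistortPoints(pts,K,np.array([k1,0,0,0.])).reshape(400,640,2)
    c=np.dstack([n*d[...,None],d])
    if name=="wrist":
        T=np.array(m["tool_from_camera"]); c=c@T[:3,:3].T+T[:3,3]
        X=c@R.from_quat(s["eef_rot"]).as_matrix().T+np.array(s["eef_pos"])
    else:
        X=(c-np.array(m["t"]))@np.array(m["R"])
    X[d==0]=np.nan
    return im,d,X
def save(im,n): cv2.imwrite(f"pics/{n}.png",im[...,::-1])
E
python3 - <<'E'
from h import *
a=[]
for n in("scene","side"):
    im,d,X=cloud(n); save(im,n); np.savez("/tmp/%s.npz"%n,im=im,X=X)
s=r.read_state();print(s["eef_rot"],s["contact_force"],r.tip_extent,s["time_s"])
E
```

```text
[ 1.62674246e-01  9.86679578e-01 -6.77379417e-04 -2.01046424e-04] [ 0.68954706 -0.87775137  0.09867289] 0.025 0.1
```

View pics/scene.png

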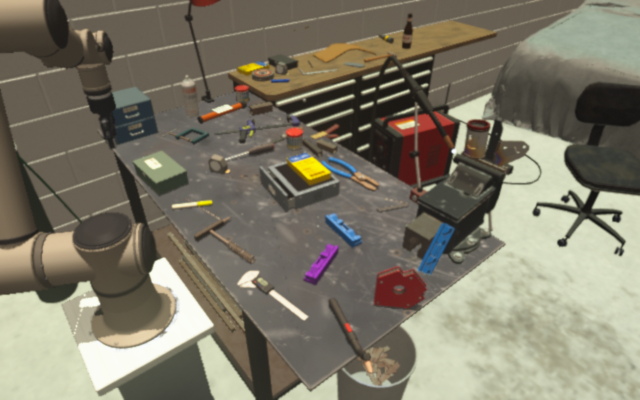

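View pics/side.png

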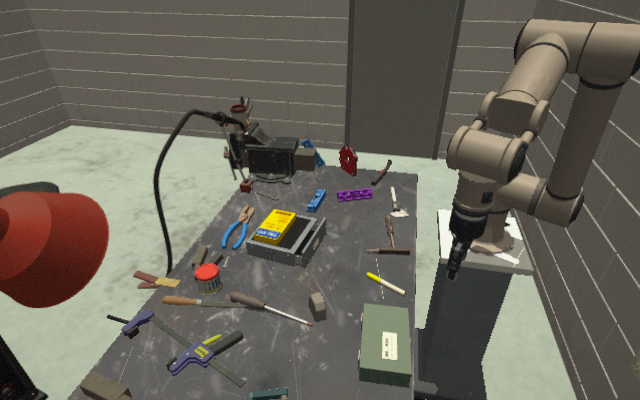

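The scene view shows the drawer unit at about (300,182) with the yellow packet on it and the blue cover at (343,229). The purple decoy is at (321,263), the red magnet at (400,288), and a larger blue object sits by the vice at (435,248). The side view agrees.

```bash
python3 - <<'E'
from h import *
for n in("scene","side"):
    f=np.load(f"/tmp/{n}.npz"); im,X=f["im"],f["X"]
    hsv=cv2.cvtColor(im,cv2.COLOR_RGB2HSV)
    for nm,lo,hi in(("blue",(100,120,60),(118,255,255)),("purple",(130,100,50),(160,255,255)),("red",(170,120,40),(180,255,255)),("yel",(20,180,120),(32,255,255))):
        m=cv2.inRange(hsv,lo,hi); k,l,st,c=cv2.connectedComponentsWithStats(m)
        for i in range(1,k):
            if st[i,4]<100: continue
            P=X[l==i]; P=P[np.isfinite(P).all(1)]
            if len(P)<50: continue
            q=np.percentile(P,[3,97],axis=0)
            if np.abs(q).max()>1.3: continue
            w=cv2.minAreaRect((P[:,:2]*1000).astype(np.float32))
            print(n,nm,c[i].round(),st[i,4],q.round(3).tolist(),np.round(w[0]),np.round(w[1]),round(w[2],1))
    # unit: points z 0.045..0.08 near packet
    Z=X[...,2]; 
    g=(Z>0.045)&(Z<0.08)&(hsv[...,1]<90)&(X[...,0]>.3)&(X[...,0]<1)&(abs(X[...,1])<.4)
    k,l,st,c=cv2.connectedComponentsWithStats(g.astype(np.uint8))
    for i in range(1,k):
        if st[i,4]<80: continue
        P=X[l==i]; w=cv2.minAreaRect((P[:,:2]*1000).astype(np.float32)); print(n,"grey",c[i].round(),st[i,4],np.percentile(P,[3,97],axis=0).round(3).tolist(),np.round(w[0]),np.round(w[1]),round(w[2],1))
E
```

```text
scene blue [343. 164.] 103 [[0.905, 0.145, 0.007], [0.932, 0.28, 0.021]] [928. 213.] [ 41. 145.] 4.0
scene blue [336. 170.] 101 [[0.859, 0.136, 0.004], [0.889, 0.275, 0.017]] [877. 208.] [ 43. 150.] 11.7
scene blue [343. 231.] 368 [[0.628, -0.164, 0.008], [0.667, -0.027, 0.031]] [649. -93.] [147.  36.] 84.1
scene blue [436. 248.] 761 [[0.687, -0.4, 0.044], [0.783, -0.372, 0.16]] [ 745. -384.] [133.  31.] 4.1
scene purple [321. 264.] 552 [[0.431, -0.209, 0.002], [0.564, -0.129, 0.033]] [ 514. -157.] [186.  52.] 25.1
scene yel [311. 169.] 596 [[0.686, 0.115, 0.071], [0.777, 0.248, 0.087]] [777. 227.] [242. 169.] 82.0
scene grey [299. 181.] 923 [[0.614, 0.085, 0.048], [0.776, 0.303, 0.062]] [709. 198.] [225. 182.] 82.5
scene grey [274. 184.] 246 [[0.571, 0.11, 0.046], [0.602, 0.314, 0.074]] [588. 217.] [219.  13.] 81.9
scene grey [463. 232.] 230 [[0.81, -0.383, 0.046], [0.988, -0.362, 0.079]] [ 903. -372.] [193.  12.] 4.0
scene grey [410. 244.] 154 [[0.71, -0.313, 0.047], [0.755, -0.286, 0.079]] [ 733. -308.] [27. 59.] 66.6
side blue [317. 201.] 196 [[0.633, -0.152, 0.004], [0.674, -0.0
[... 162 characters left out ...]
7.] 124 [[0.86, 0.14, 0.004], [0.891, 0.284, 0.014]] [876. 204.] [ 30. 161.] 7.9
side purple [354. 194.] 348 [[0.439, -0.237, -0.003], [0.573, -0.124, 0.028]] [ 507. -195.] [170. 105.] 23.7
side red [346. 160.] 127 [[0.547, -0.441, 0.009], [0.618, -0.364, 0.112]] [ 585. -403.] [ 14. 115.] 44.2
side yel [278. 220.] 499 [[0.692, 0.118, 0.077], [0.782, 0.239, 0.085]] [752. 121.] [125. 278.] 13.0
side grey [284. 167.] 420 [[0.72, -0.317, 0.046], [0.99, -0.24, 0.079]] [ 845. -269.] [306.  88.] 24.8
side grey [288. 237.] 1003 [[0.62, 0.11, 0.048], [0.804, 0.315, 0.06]] [712. 202.] [221. 182.] 81.7
side grey [313. 238.] 231 [[0.574, 0.124, 0.046], [0.607, 0.324, 0.072]] [591. 222.] [211.  12.] 81.8
```

```bash
cat >> h.py <<'E'
D=np.radians
def q(adeg): a=D(adeg); return [np.cos(a),np.sin(a),0,0]
YU=-8.2
ux=np.array([np.cos(D(YU)),np.sin(D(YU)),0]); uy=np.array([-ux[1],ux[0],0]); uz=np.array([0,0,1.])
F0=np.array([0.584,0.220,0])   # front outer face, latched
QP=q((180+YU)/2)
def P(x,y,z): return F0+x*ux+y*uy+z*uz
E
python3 - <<'E'
from h import *
f=[np.load(f"/tmp/{n}.npz")["X"] for n in("scene","side")]
A=np.concatenate([x.reshape(-1,3) for x in f]); L=(A-F0)@np.array([ux,uy,uz]).T
for a,b in((-.24,-.18),(-.18,-.12),(-.12,-.06),(-.06,-.015)):
    m=(L[:,0]>a)&(L[:,0]<b)&(abs(L[:,1])<.11)&(L[:,2]<.3); print(a,m.sum(),np.percentile(L[m,2],[50,99,99.9]).round(3))
command_gripper(0.0,40)
r.reach(P(-.10,0,.2),QP)
r.move_straight(P(-.10,0,.13),QP,speed=.1)
im,d,X=cloud("wrist"); save(im,"w1"); np.savez("/tmp/w1.npz",im=im,X=X)
s=r.read_state();print(s["time_s"],s["contact_force"],s["eef_pos"],s["grip_width"])
E
```

```text
-0.24 2010 [-0.002  0.021  0.025]
-0.18 1467 [-0.002  0.004  0.011]
-0.12 1338 [-0.002  0.004  0.005]
-0.06 967 [-0.002  0.004  0.005]
3.3 [ 0.729559   -0.92296716 -0.06281142] [0.48545174 0.23452669 0.13072895] -5.655778928738921e-05
```

View pics/w1.png

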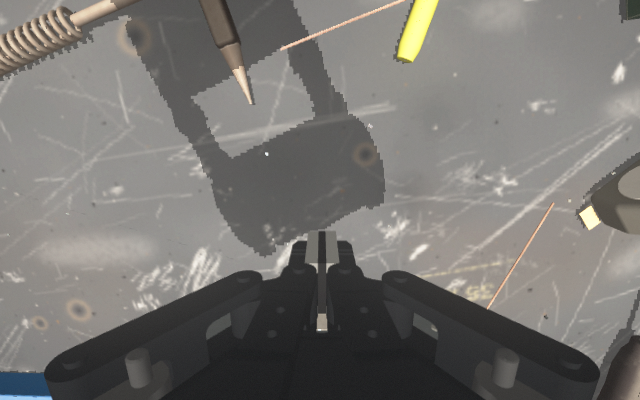

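The wrist camera looks back toward the robot, so the drawer is out of view. The table ahead of the drawer front is clear. I'll press the front next.

```bash
python3 - <<'E'
from h import *
r.move_straight(P(-.05,0,.058),QP,speed=.1)
s=r.read_state(); print(s["contact_force"])
hit=r.move_straight(P(.025,0,.058),QP,speed=.02,max_force=16)
p=np.array(r.read_state()["eef_pos"])
s=r.read_state()
r.move_straight(p-.16*ux,QP,speed=.35)
print(hit,(p-F0)@ux,s["contact_force"],s["time_s"])
r.hold(.8)
im,d,X=cloud("scene"); save(im[130:230,230:390].repeat(4,0).repeat(4,1),"s2")
L=(X-F0)@np.array([ux,uy,uz]).T
m=(L[...,0]>-.2)&(L[...,0]<.15)&(abs(L[...,1])<.1)&(L[...,2]>.066)&(L[...,2]<.08)
print(m.sum(),np.percentile(L[m],[3,50,97],axis=0).round(3).tolist(),r.read_state()["time_s"],r.read_state()["eef_pos"])
E
```

```text
[ 0.24893581 -0.29247348  0.90076603]
True 0.004852532002982316 [-6.17604411  0.4876121   7.34607033] 6.8917
225 [[-0.155, -0.089, 0.067], [-0.052, -0.016, 0.071], [0.144, 0.087, 0.079]] 8.35 [0.43044264 0.24212122 0.05807171]
```

View pics/s2.png

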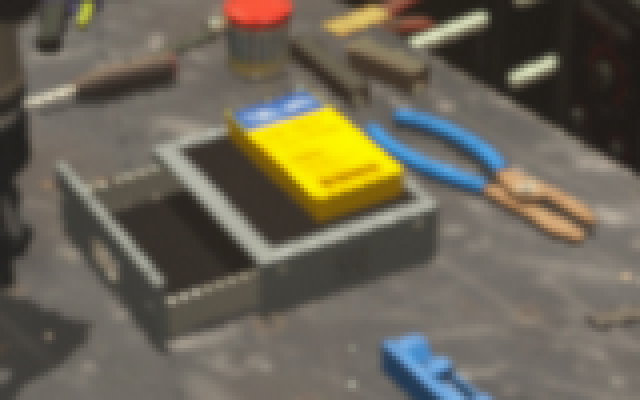

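```bash
python3 - <<'E'
from h import *
p=np.array(r.read_state()["eef_pos"])
r.move_straight(p+.11*uz,QP,speed=.25)
r.move_straight(P(-.025,0,.165),QP,speed=.25)
r.move_straight(P(-.025,0,.05),QP,speed=.12,max_force=15)
h=r.move_straight(P(-.112,0,.05),QP,speed=.05,max_force=7)
s=r.read_state(); p=np.array(s["eef_pos"]); print(h,(p-F0)@ux,s["contact_force"])
r.move_straight(p+.006*ux,QP,speed=.05)
r.move_straight(p+.006*ux+.13*uz,QP,speed=.25)
command_gripper(.056,40)
T=np.array(optics.camera_model("wrist")["tool_from_camera"]); print(T.round(3),r.read_state()["joint_positions"])
for a in(42.25,132.25): print(a,r.solve_ik([.65,-.097,.2],q(a)),r.solve_ik(P(-.045,0,.04),q((180+YU)/2-45)) )
print(r.read_state()["time_s"])
E
```

```text
True -0.08967943568495974 [ 1.56146788 -1.25579869  0.52862845]
[[ 0.001 -0.966 -0.258  0.065]
 [ 1.     0.001 -0.    -0.   ]
 [ 0.001 -0.258  0.966 -0.117]
 [ 0.     0.     0.     1.   ]] [ 2.95103322e-01  4.62378660e-01  1.55960109e+00  9.64419279e-06
  1.11983553e+00 -1.13250196e+00]
42.25 [-2.64652150e-01  6.29984300e-01  1.20335863e+00 -4.44089210e-16
  1.30824972e+00 -1.68659041e-01] [ 2.66422474e-01  6.93459299e-01  1.59118044e+00 -4.44089210e-16
  8.56952914e-01  4.09539473e-01]
132.25 [-2.64652150e-01  6.29984300e-01  1.20335863e+00 -4.44089210e-16
  1.30824972e+00  2.97293361e+00] [ 2.66422474e-01  6.93459299e-01  1.59118044e+00 -4.44089210e-16
  8.56952914e-01  4.09539473e-01]
13.425
```

```bash
python3 - <<'E'
from h import *
r.reach([.65,-.097,.2],q(42.25))
im,d,X=cloud("wrist"); save(im,"w2")
hsv=cv2.cvtColor(im,cv2.COLOR_RGB2HSV); m=cv2.inRange(hsv,(100,120,40),(118,255,255))
k,l,st,c=cv2.connectedComponentsWithStats(m); i=1+np.argmax(st[1:,4]); Q=X[l==i]; Q=Q[np.isfinite(Q).all(1)]
print(st[i],np.percentile(Q,[1,50,99],axis=0).round(3).tolist())
for lo,hi in((-.01,.06),(.001,.009),(.024,.04)):
    z=Q[(Q[:,2]>lo)&(Q[:,2]<hi)]; print(lo,len(z),cv2.minAreaRect((z[:,:2]*1000).astype(np.float32)))
m2=(np.isfinite(X).all(2))&(hsv[...,1]<80); B=X[m2]; print("table z",np.median(B[:,2]))
print(r.read_state()["time_s"])
E
```

```text
[319 114  23  13 250] [[0.653, -0.043, 0.016], [0.664, -0.037, 0.021], [0.673, -0.032, 0.027]]
-0.01 248 ((663.1998291015625, -37.07990264892578), (10.98847770690918, 20.750802993774414), 87.87767028808594)
0.001 0 ((0.0, 0.0), (0.0, 0.0), 0.0)
0.024 49 ((663.8063354492188, -33.72758483886719), (3.586475372314453, 19.29010009765625), 84.70005798339844)
table z 8.599713215044769e-05
14.8333
```

View pics/w2.png

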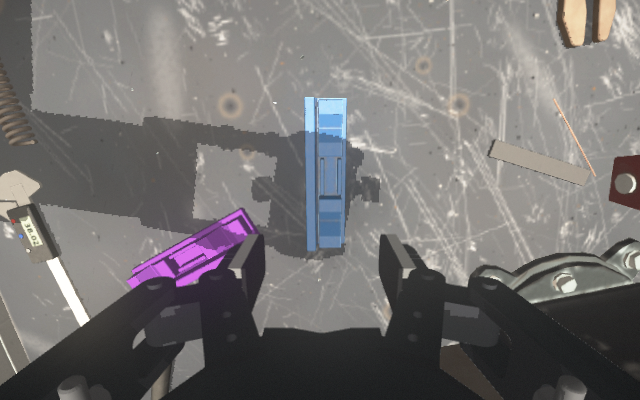

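The wrist view shows the blue cover at columns 304–347, rows 97–250, nearly square to the gripper. Its upright side is on the left and the purple decoy is clear to the lower left. The mask was too strict, so I'll redo it with lower saturation.

```bash
python3 - <<'E'
from h import *
im,d,X=cloud("wrist")
hsv=cv2.cvtColor(im,cv2.COLOR_RGB2HSV); m=cv2.inRange(hsv,(98,60,30),(120,255,255)); m[:, :290]=0; m[:,360:]=0; m[:80]=0; m[265:]=0
Q=X[(m>0)&np.isfinite(X).all(2)]
print(len(Q),np.percentile(Q,[1,50,99],axis=0).round(3).tolist())
for lo,hi in((-.01,.06),(.003,.012),(.024,.04)):
    z=Q[(Q[:,2]>lo)&(Q[:,2]<hi)]; print(lo,len(z),cv2.minAreaRect((z[:,:2]*1000).astype(np.float32)))
E
```

```text
5546 [[0.631, -0.163, 0.008], [0.655, -0.085, 0.025], [0.678, -0.018, 0.031]]
-0.01 5546 ((653.3875732421875, -97.34735870361328), (165.40084838867188, 42.455535888671875), 84.74165344238281)
0.003 1066 ((659.1769409179688, -91.02535247802734), (149.0955810546875, 30.41998291015625), 84.8141098022461)
0.024 2974 ((651.8528442382812, -90.53496551513672), (149.2530059814453, 35.0601692199707), 84.83141326904297)
```

```bash
python3 - <<'E'
from h import *
Q=q(42.4); c=np.array([.653,-.091,0])
r.move_straight(c+.07*uz,Q,speed=.15)
r.move_straight(c+.045*uz,Q,speed=.06,max_force=10)
h=r.move_straight(c+.014*uz,Q,speed=.025,max_force=6)
s=r.read_state(); z=s["eef_pos"][2]; print(h,z,s["contact_force"])
r.move_straight(c+(z+.004)*uz,Q,speed=.05)
command_gripper(.03,40)
s=r.read_state(); print(s["grip_width"],s["grip_force"],s["eef_pos"],s["contact_force"])
r.hold(.1)
r.move_straight(c+(z+.016)*uz,Q,speed=.06)
r.move_straight(c+.2*uz,Q,speed=.2)
s=r.read_state(); print(s["grip_width"],s["grip_force"],s["contact_force"],s["time_s"])
im,d,X=cloud("wrist"); save(im,"w3")
E
```

```text
True 0.020865882861733184 [-0.87681488  0.26721124  4.95044071]
0.03884404747172946 41.29679891484557 [ 0.6529174  -0.0909549   0.02499844] [-0.98207698  0.61048637  3.32256109]
0.03888085682685774 40.30997070483863 [ 1.1205172  -0.12453681 -2.60857164] 19.3333
```

View pics/w3.png

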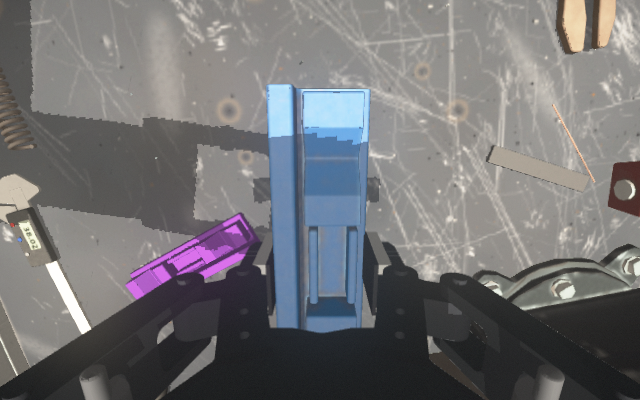

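The cover is gripped and held level, at columns 268–370 in the wrist view. Next I'll place it in the tray.

```bash
python3 - <<'E'
from h import *
Q=q((90+YU)/2)
r.reach(P(-.043,0,.2),Q)
r.move_straight(P(-.043,0,.07),Q,speed=.15,max_force=12)
h=r.move_straight(P(-.043,0,.030),Q,speed=.03,max_force=5)
s=r.read_state(); z=s["eef_pos"][2]; print(h,z,s["contact_force"],s["grip_width"])
if h and .028<z<.045:
    command_gripper(.06,40); s=r.read_state(); print(s["grip_width"],s["contact_force"])
    r.move_straight(P(-.043,0,z+.015),Q,speed=.08)
    r.move_straight(P(-.043,0,.22),Q,speed=.25)
    r.hold(.1)
im,d,X=cloud("wrist"); save(im,"w4")
hsv=cv2.cvtColor(im,cv2.COLOR_RGB2HSV); m=cv2.inRange(hsv,(98,60,30),(120,255,255))
L=(X-F0)@np.array([ux,uy,uz]).T
g=(m>0)&np.isfinite(X).all(2)&(abs(L[...,0]+.043)<.06)&(abs(L[...,1])<.11)
print(np.percentile(L[g],[1,50,99],axis=0).round(3).tolist(),r.read_state()["time_s"])
E
```

```text
True 0.035931378105513 [-0.15860587 -0.6451728   4.08438701] 0.03890153397786914
0.06008437667603065 [ 8.48144081 -0.57321882  2.85864121]
[[-0.064, -0.072, 0.011], [-0.043, 0.006, 0.036], [-0.024, 0.074, 0.042]] 24.3583
```

View pics/w4.png

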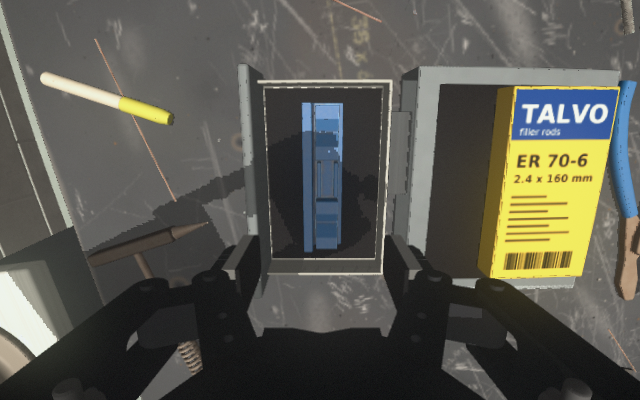

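The cover lies flat in the middle of the tray. The tray spans columns 265–392 and the cover 302–342, with its top at 41 mm. Next I'll close the drawer.

```bash
python3 - <<'E'
from h import *
r.reach(P(-.19,0,.20),QP); command_gripper(0.,40)
r.move_straight(P(-.19,0,.058),QP,speed=.15,max_force=15)
r.move_straight(P(-.145,0,.058),QP,speed=.06,max_force=8)
h=r.move_straight(P(.025,0,.058),QP,speed=.024,max_force=17)
s=r.read_state(); p=np.array(s["eef_pos"]); print(h,(p-F0)@ux,s["contact_force"],s["time_s"])
if (p-F0)@ux>-.02:
    r.hold(.1)
    r.move_straight(p-.15*ux,QP,speed=.15)
    r.hold(.7)
im,d,X=cloud("scene"); save(im[130:230,230:390].repeat(4,0).repeat(4,1),"s5")
print(r.read_state()["time_s"])
L=(X-F0)@np.array([ux,uy,uz]).T
m=(L[...,0]>-.13)&(L[...,0]<.03)&(abs(L[...,1])<.1)&(L[...,2]>.066)&(L[...,2]<.08)
print(m.sum(),np.percentile(L[m],[3,50,97],axis=0).round(3).tolist())
E
```

```text
True -0.00011594484946305853 [-5.97677907  0.96710478  7.66662811] 33.5083
35.5083
106 [[-0.0, -0.091, 0.067], [0.004, -0.004, 0.071], [0.01, 0.091, 0.075]]
```

View pics/s5.png

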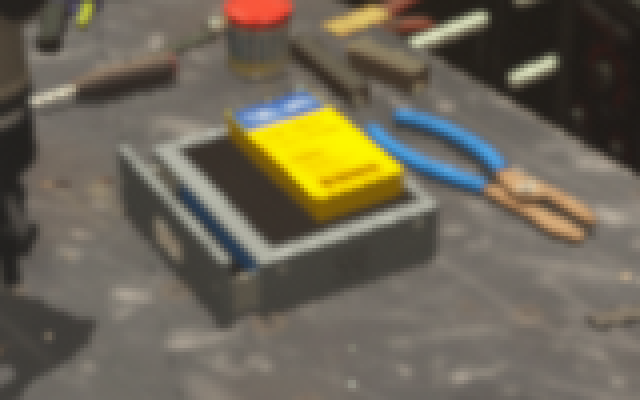

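The front is back at its latched position, about 0 mm open and untouched. The blue cover can be seen through the gap behind the front.

```bash
python3 -c "
from h import *
print(r.finish_job())"
```

```text
the job is handed in; nothing more can be done
None
```

The drawer is latched shut with the blue jaw cover lying flat in its tray, and the job was handed in at about 36 s; no verdict came back, so this rests on the last camera image and the contact forces.

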